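# Clamp a telescopic leg and reset its lock plunger one hole shorter

### The arm

A 6-joint arm with a two-finger parallel gripper is mounted at the origin on a cart in front of the work surface, level with it; the furniture and walls round the work are solid. World frame = base frame: x ahead of the robot, y to its left, z up, the work surface at z = 0. Lengths are in m, angles in rad, forces in N, time in s.
With the tool pointing down it reaches from about 0.275 to 0.775 m from the base axis. Payload 14.6 kg.
Tool frame: the origin (TCP) lies between the finger pads; the fingertips stand 17 mm ahead of it and the grasp point (between the pads) lies 2 mm behind it; y points along the fingers, z is the direction in which the jaws open and shut, and the axes are right-handed (so a half turn about y gives the same grasp; the last joint's range is limited). The gripper opens to 85 mm and grips with 20 to 120 N. Pads are 22 mm wide; open, the fingers measure 114 mm over their backs; the gripper's body (76 mm by 85 mm) begins 54 mm behind the grasp point. The pads swing forward as they close: fully open they stand 13 mm farther back than shut.
Start: joints at [1.019, 0.263, -0.048, 1.259, 0, 1.415], TCP at [0.203, 0.484, 0.248] pointing down, gripper open.
Joint ranges: [-2.65, 2.65], [-0.89, 1.7], [-1.18, 1.37], [-2.13, 2.11], [-1.35, 1.29], [-3.14, 3.14]. Speed limits (rad/s): [1.89, 1.89, 2.57, 2.79, 3.14, 3.14].

### API

Orientations are given as a rotation vector (axis times angle).
In Python, from station import robot gives the robot as it stands.
- The arm moves only by the shell command python3 -m inch 'ROWS' [FORCE]. ROWS is JSON, one flat list of numbers, 7 for each row, row after row: the turn, a rotation vector about the tool's x, y, z in degrees, then the shift along the tool's x, y, z in cm, then the gripper's target within -1 to 1 (fully open at 1, half-way at 0, shut at -1). In form: [rx, ry, rz, dx, dy, dz, hand, rx, ry, rz, dx, dy, dz, hand, ...]. A call has 1 to 12 rows; each row shifts and turns the commanded pose from where the row before left it, along the tool's axes as they then stand; what a row does not reach is not made up. A row lasts 1/10 s, in which the tool goes at most 50 mm and 8.59 degrees, less where a joint would pass 70% of its speed; a pose out of reach is approached as far as the arm can. A call with a gripper value outside its range is refused whole. The fingers move at their own pace and stop on an object; FORCE is the grip in N (left out, the last holds). Time passes only in rows, so rows that do not move let the fingers close. It gives the time, the measured TCP pose, the force and the opening at its end, in the units of the state.
- robot.sense(): the state, without advancing time (a new reading comes with each control period).
- robot.capture(name): name is "side" or "top"; returns a dict with "pixels" (420x560x3 uint8, red, green, blue), "fx", "fy", "cx", "cy" (pixels), "rvec" (rotation vector, rad) and "tvec" (3), from world to camera coordinates, as OpenCV has them. Camera axes: x right, y down, z forward; pixel columns grow to the right and rows downward; lengths in m; the calibration is good to about 2 mm. A picture is of the moment at which its call begins. There is no depth.
- robot.hand_in(): hands the job in, once; it reports no verdict.
The state is a dict: "clock": time; "joint_pos": joint angles; "qvel": joint speeds; "joint_efforts": joint torques, N m; "tcp_pos": TCP position; "eef_rot": TCP orientation; "ft_force": force on the tool from outside, world axes, zero at the start; "ft_torque": the same for the moment, N m; "grip_width": opening from 0.0 (shut) to 1.0 (fully open).
Only numpy, scipy, OpenCV 4.12 (cv2) and the standard library are available. Lean on these libraries where they do the work, as an engineer would, in place of code of your own. Each camera call takes 0.05 s, during which the arm holds its last target.

### The job

Shorten the telescopic stand leg by one hole: first press the toggle clamp's handle down until it snaps over centre and the clamp pins the leg in its fixture, then pull the lock plunger's knob up until the pin is clear, slide the sleeve towards the clamp to the next hole and let the pin in. Finish while holding the knob pressed fully down, without letting go, so that the pin stays fully home for a colleague to secure it. Leave the small bottle, the jar and the dish where they stand.

Things in the scene. Friction and masses are not known exactly. Their poses are not given: they have to be found in the camera images.
- fixture: bolted bench fixture, plain steel T-shaped plate 10 mm thick with three aluminium U-saddles and a toggle clamp; it does not move. Origin: on the bench (z = 0) below the leg's centre line; its y axis runs along the leg, its z axis up. The clamp stands on the -x side at y = +75 mm and its pad comes down on the leg at x = 0, y = 75 mm. Saddles at y = 145, 75 and -115 mm, at most 44 mm high.
- leg: telescopic leg lying loose in the saddles: square aluminium tube 25 x 25 mm, 310 mm long, with a rubber foot at its +y end. Its top face is 52.5 mm above the bench and has 9 mm holes every 35 mm along its middle. Origin: on the tube's underside, 27.5 mm above the bench, below the hole in which the pin starts; y runs along the tube towards the foot and the clamp, z up. About 0.7 kg with all its parts; unclamped it tips up when the plunger is pulled.
- next_hole (a point): centre of the hole the pin must go to, on the top face of the leg's tube, 35 mm towards the clamp (+y of the leg) from the hole in which the pin starts; it is open to view until the sleeve covers it.
- sleeve (a joint): travel of the sleeve (32 x 32 mm tube with a 40 x 40 x 44 mm black collar that carries the plunger, its top face 60 mm above the bench) along the leg, m: 0 at the start, grows towards the clamp, 0.035 at the next hole. About 2 to 5 N of drag. The pin moves with the sleeve, has 1 mm play either way in a hole, and locks the sleeve while it is in one.
- plunger (a joint): lift of the lock plunger, m: 0 = pressed fully home (pin 12 mm deep in the hole), about 0.0045 = let go (its rubber-cushioned spring keeps it a little proud, pin about 7 mm deep), 0.012 = pin just out and riding on the tube, 0.018 = upper stop. Spring 0.8 N per mm both ways from 0.005: about 4 N down to press it home, 6 N up to hold the pin just clear, 10 N at the upper stop.
- knob: the plunger's round black knob: 25.6 mm in diameter, 22.5 mm tall, standing on the collar on a 19 mm steel bush. Origin: centre of its top face, 96 mm above the bench when fully home; it rises with plunger and goes along with the sleeve. When home its underside is 13 mm above the collar. z axis up, y axis along the leg towards the clamp.
- clamp_handle (a joint): swing of the clamp handle relative to the clamp arm, rad: 0 = open as at the start (handle nearly upright, arm raised), 2.1 = pad touches the leg, 2.53 = dead centre, 2.62 = snapped over centre to its stop, clamp shut. Pressing takes 2 to 10 N at the tip; short of dead centre it may spring back, past it the handle stays shut.
- handle_tip (a point): free end of the clamp handle's black grip (14 mm thick, 70 mm long). It swings away from the leg and down in the fixture's plane y = 75 mm; (x mm, z mm, slope above level): open (-105, 157, 75 deg), (-125, 153, 62), (-146, 143, 45), (-156, 129, 30), (-160, 108, 16), dead centre (-163, 81, 0), shut (-163, 70, -6). The raised arm, up to 130 mm high, is between handle and leg.
- clamp_pad: rubber foot of the clamp arm, 18 mm across, which presses on the top of the leg when the clamp is shut (about 27 N, sprung)
- petri_a: petri dish with lid, 61 mm across, 15 mm high, near the sleeve end; origin at the centre of its underside; leave alone
- jar_c: sample jar with screw lid, 59 mm across, 65 mm high, behind the leg; origin at the centre of its underside; leave alone
- drop_bottle: small brown screw-cap bottle, 40 mm across, 78 mm high, left of the clamp; origin at the centre of its underside; leave alone

How it is judged:
By the outcome, as a careful person would: the job done as asked, in the order asked, and still so for the second after the job is handed in, while the arm keeps its last pose, push and grip.
It also fails if it takes over 40 s, if anything falls off the work surface, if the arm or the gripper's body presses on something with over 40 N, if the wrist force passes 120 N, or if a joint passes its speed limit or range.

## Working session

There is one attempt and no reset: what is moved stays moved. The work goes in short steps, Python scripts to look and compute and a shell command to move; the robot and the scene stay as the last step left them, time stands still between calls to the robot, and variables do not carry over. Pictures are saved under pics/ and viewed, and the job is handed in when it is done.

```bash
mkdir -p pics; ls; python3 - <<'E'
from station import robot
import cv2
for n in("side","top"):
    c=robot.capture(n); cv2.imwrite(f"pics/{n}0.png",c["pixels"][:,:,::-1])
    print(n,c["fx"],c["fy"],c["cx"],c["cy"],c["rvec"],c["tvec"])
print(robot.sense())
E
```

```text
pics
side 395.38053601522495 395.38053601522495 278.2817436599039 214.37612235886206 [ 1.91459604  0.01022165 -0.03848838] [-0.54843305  0.17781267  0.73351856]
top 426.4248700619155 426.4248700619155 273.89770286935726 210.65141869342935 [ 2.15410586 -2.16444668  0.06251066] [0.17999736 0.55524728 0.9122335 ]
{'clock': 0.1, 'joint_pos': array([ 1.01868626e+00,  2.63446802e-01, -4.88682694e-02,  1.25938210e+00,
       -2.20842651e-05,  1.41551228e+00]), 'qvel': array([-0.00064526, -0.00082886,  0.00191325,  0.00163739,  0.00026427,
        0.00108959]), 'joint_efforts': array([ 3.39016158e-03, -6.38578820e+01,  3.85063040e+01,  1.01411852e-02,
       -1.56010083e-04, -1.36876145e-05]), 'tcp_pos': array([0.20279171, 0.48400805, 0.24788975]), 'eef_rot': array([-1.54914269,  0.31156274, -0.31110263]), 'ft_force': array([ 0.87669766, -0.27854452,  0.20564244]), 'ft_torque': array([ 0.00017205,  0.01357378, -0.05916181]), 'grip_width': 1.0028591543249608}
```

View pics/side0.png

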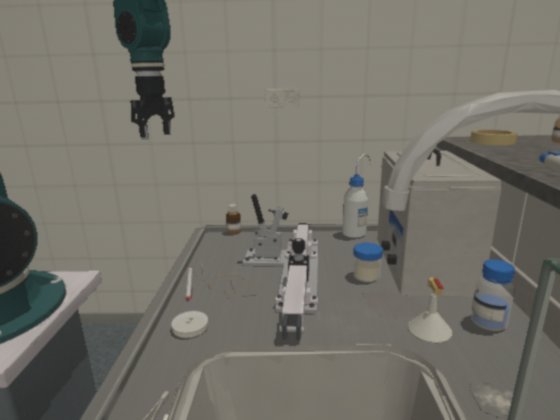

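View pics/top0.png

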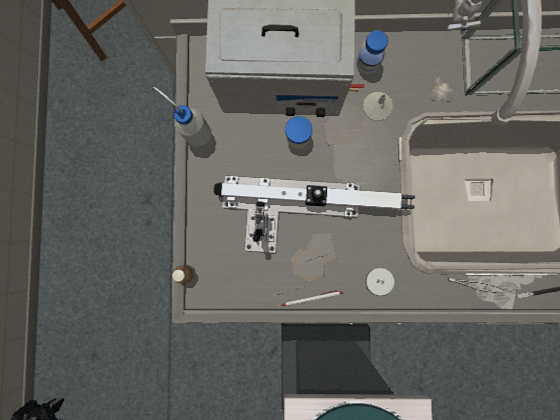

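```bash
cat > h.py <<'E'
import numpy as np,cv2
from station import robot
def ray(c,u,v):
    R=cv2.Rodrigues(np.array(c["rvec"],float))[0];t=np.array(c["tvec"],float)
    d=R.T@np.array([(u-c["cx"])/c["fx"],(v-c["cy"])/c["fy"],1]);return -R.T@t,d
def onz(c,u,v,z):
    o,d=ray(c,u,v);return o+d*(z-o[2])/d[2]
def proj(c,p):
    K=np.array([[c["fx"],0,c["cx"]],[0,c["fy"],c["cy"]],[0,0,1]])
    return cv2.projectPoints(np.array(p,float).reshape(-1,3),np.array(c["rvec"],float),np.array(c["tvec"],float),K,None)[0].reshape(-1,2)
def crop(n,u0,v0,u1,v1,name,s=4):
    c=robot.capture(n);im=c["pixels"][v0:v1,u0:u1,::-1]
    cv2.imwrite("pics/"+name,cv2.resize(im,None,fx=s,fy=s,interpolation=cv2.INTER_CUBIC));return c
E
python3 - <<'E'
import cv2
for n,b,f in(("top",(205,165,425,260),3.6),("side",(225,180,345,345),3.6)):
    im=cv2.imread(f"pics/{n}0.png")[b[1]:b[3],b[0]:b[2]]
    cv2.imwrite(f"pics/{n}0z.png",cv2.resize(im,None,fx=f,fy=f,interpolation=cv2.INTER_CUBIC))
E
```

```text
(no output)
```

View pics/top0z.png

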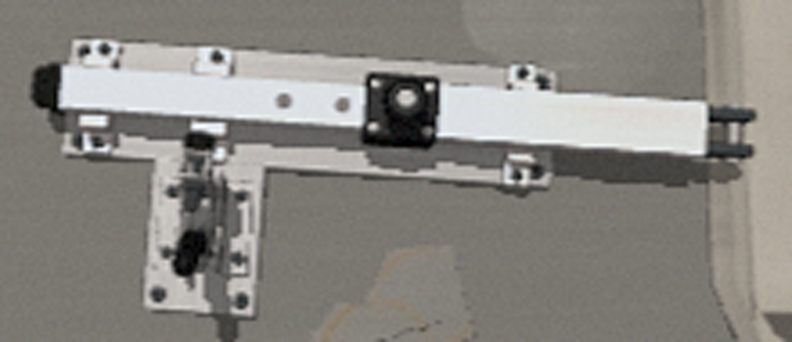

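View pics/side0z.png

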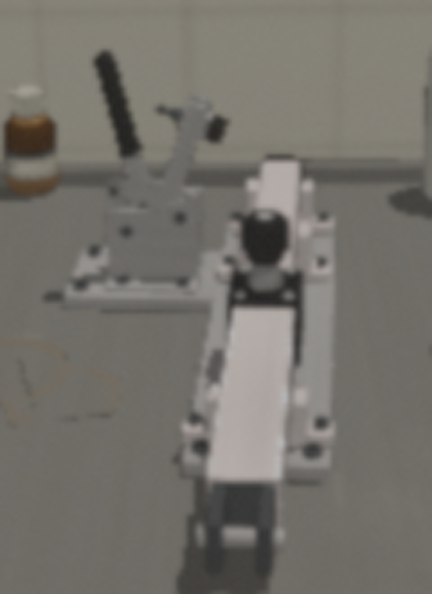

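```bash
python3 - <<'E'
from h import *
c=robot.capture("top"); s=robot.capture("side")
T=lambda x,y:(205+(x+.5)/3.6-.5,165+(y+.5)/3.6-.5)
S=lambda x,y:(225+(x+.5)/3.6-.5,180+(y+.5)/3.6-.5)
def p(n,x,y,z): print(n,onz(c,*T(x,y),z).round(4))
p("hole2",284,101,.0525);p("hole1",343,104,.0525)
p("collar",402,110,.060);p("knobtop",405,97,.1005)
p("tube+ yend hi",60,66,.0525);p("tube+y lo",60,109,.0525)
p("sleeve end hi",706,101,.056);p("sleeve end lo",706,157,.056)
# collar corners
for q in [(367,73),(440,75),(437,147),(364,143)]: p("cc",*q,.06)
for q in [(84,50),(105,49),(217,57),(522,72),(96,142),(215,153),(513,175),(158,294),(242,300)]: p("bolt",*q,.014)
# tip triangulation
import itertools
def tri(a,b):
    o1,d1=ray(c,*a);o2,d2=ray(s,*b)
    A=np.c_[d1,-d2];x=np.linalg.lstsq(A,o2-o1,rcond=None)[0]
    P,Q=o1+d1*x[0],o2+d2*x[1];return (P+Q)/2,np.linalg.norm(P-Q)
print("tip",tri(T(183,268),S(103,55)))
print("knob",tri(T(405,97),S(266,213)))
for n,z,u,v in(("bottle",.078,180,274),("jar",.065,299,129),("petri",.015,380,281)): print(n,onz(c,u,v,z).round(3))
E
```

```text
hole2 [0.5926 0.1557 0.0525]
hole1 [0.5905 0.1204 0.0525]
collar [0.5857 0.0858 0.06  ]
knobtop [0.5879 0.0868 0.1005]
tube+ yend hi [0.6149 0.2905 0.0525]
tube+y lo [0.5888 0.2903 0.0525]
sleeve end hi [ 0.5902 -0.0936  0.056 ]
sleeve end lo [ 0.557  -0.0926  0.056 ]
cc [0.608  0.1062 0.06  ]
cc [0.6064 0.0631 0.06  ]
cc [0.5636 0.0655 0.06  ]
cc [0.5662 0.1084 0.06  ]
bolt [0.631  0.2815 0.014 ]
bolt [0.6315 0.2683 0.014 ]
bolt [0.6258 0.1978 0.014 ]
bolt [0.6148 0.008  0.014 ]
bolt [0.5728 0.2736 0.014 ]
bolt [0.5654 0.1992 0.014 ]
bolt [0.5506 0.0148 0.014 ]
bolt [0.4781 0.2346 0.014 ]
bolt [0.4742 0.1826 0.014 ]
tip (array([0.49133364, 0.20857758, 0.15303234]), np.float64(0.001368802516196959))
knob (array([0.587857  , 0.08674179, 0.10041306]), np.float64(0.00020635662011611006))
bottle [0.421 0.371 0.078]
jar [0.729 0.122 0.065]
petri [ 0.401 -0.054  0.015]
```

```bash
cat >> h.py <<'E'
from scipy.spatial.transform import Rotation as Ro
ya=np.array([.0735,.9973,0]);xa=np.array([.9973,-.0735,0]);za=np.array([0,0,1.])
O=np.array([.5905,.1261,0]); F=np.c_[xa,ya,za]
def fx(x,y,z): return O+F@np.array([x,y,z])
def st():
    s=robot.sense();R=Ro.from_rotvec(s["eef_rot"]).as_matrix();return s,R,np.array(s["tcp_pos"])
def show():
    s,R,p=st();print("t",round(s["clock"],2),"fix mm",(1e3*F.T@(p-O)).round(1),"tool in fix\n",(F.T@R).round(3),"\nF",(F.T@s["ft_force"]).round(1),"w",round(s["grip_width"],3))
def go(*mm):
    s,R,p=st();print("shift cm (tool)",(100*R.T@(fx(*[m/1e3 for m in mm])-p)).round(2))
E
python3 - <<'E'
from h import *
show();go(-65,75,200)
s,R,p=st()
# desired: y down, z along +-fixture y
for sg in(1,-1):
    z=sg*ya;y=-za;x=np.cross(y,z);D=np.c_[x,y,z];print((Ro.from_matrix(R.T@D).as_rotvec(degrees=True)).round(2))
E
```

```text
t 0.2 fix mm [-412.9  328.5  248. ] tool in fix
 [[ 0.948 -0.     0.318]
 [-0.318 -0.001  0.948]
 [-0.    -1.    -0.001]] 
F [ 0.8 -0.1  0.7] w 1.001
shift cm (tool) [ 41.05   4.8  -12.99]
[ 3.000e-02 -1.852e+01 -1.000e-02]
[2.0000e-02 1.6148e+02 5.0000e-02]
```

```bash
python3 -m inch '[0,-6.2,0,0,0,0,-1, 0,-6.2,0,0,0,0,-1, 0,-6.1,0,0,0,0,-1, 0,0,0,3.5,0,-2.5,-1, 0,0,0,3.5,0,-2.5,-1, 0,0,0,3.5,0,-2.5,-1, 0,0,0,3.5,0,-2.5,-1, 0,0,0,3.5,0,-2.5,-1, 0,0,0,3.5,0,-2.5,-1, 0,0,0,3.5,0,-2.5,-1, 0,0,0,3.5,0,-2.5,-1]' 40; python3 -c "
from h import *
show();go(-65,75,200)"
```

```text
clock: 1.3
tcp_pos: [0.4685, 0.2626, 0.2482]
eef_rot: [-1.57, 0.058, -0.058]
ft_force: [0.5, 1.7, -0.6]
grip_width: -0.002
t 1.3 fix mm [-131.7  127.2  248.2] tool in fix
 [[ 1. -0.  0.]
 [-0.  0.  1.]
 [-0. -1.  0.]] 
F [ 0.3  1.8 -0.6] w -0.002
shift cm (tool) [ 6.67  4.82 -5.22]
```

```bash
python3 -m inch '[0,0,0,3.6,0,-2.6,-1, 0,0,0,3.6,0,-2.6,-1, 0,0,0,0,4,0,-1, 0,0,0,0,2.5,0,-1, 0,0,0,0,0,0,-1]'; python3 - <<'E'
from h import *
show()
crop("side",225,130,345,300,"s1.png",3.5)
crop("top",205,165,425,260,"t1.png",3.6)
E
```

```text
clock: 1.8
tcp_pos: [0.5339, 0.2062, 0.1803]
eef_rot: [-1.571, 0.063, -0.054]
ft_force: [-0.3, -0.3, 1.1]
grip_width: -0.007
t 1.8 fix mm [-62.4  75.7 180.3] tool in fix
 [[ 1.    -0.005  0.001]
 [-0.001 -0.002  1.   ]
 [-0.005 -1.    -0.002]] 
F [-0.3 -0.4  1.1] w -0.007
```

View pics/s1.png

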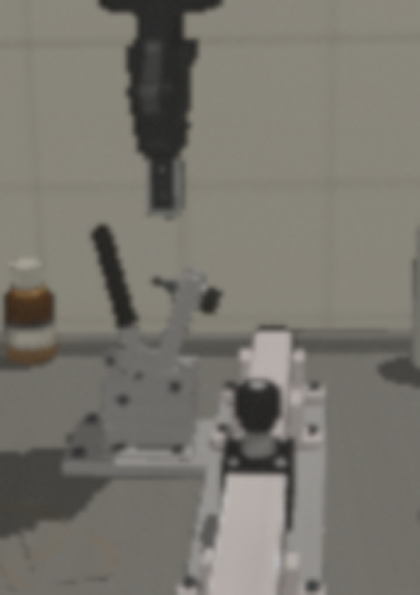

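View pics/t1.png

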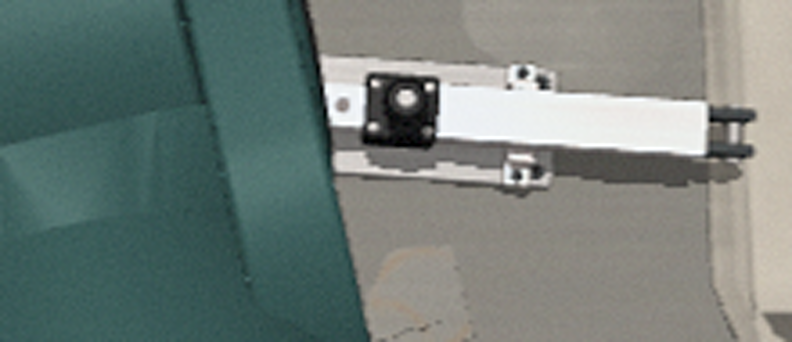

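```bash
python3 -m inch '[0,0,0,0,1.9,0,-1, 0,0,0,-1.1,0,0,-1, 0,0,0,-1.0,0,0,-1, 0,0,0,-0.9,0,0,-1, 0,0,0,-0.9,0.1,0,-1, 0,0,0,-0.9,0.3,0,-1, 0,0,0,-0.9,0.3,0,-1, 0,0,0,0,0,0,-1]'; python3 - <<'E'
from h import *
show()
crop("side",205,130,345,300,"s2.png",3.5)
E
```

```text
clock: 2.7
tcp_pos: [0.4771, 0.2112, 0.1572]
eef_rot: [-1.57, 0.058, -0.057]
ft_force: [0.7, -0.1, 0.9]
grip_width: -0.002
t 2.7 fix mm [-119.3   76.6  157.2] tool in fix
 [[ 1.    -0.001 -0.   ]
 [ 0.     0.     1.   ]
 [-0.001 -1.     0.   ]] 
F [ 0.7 -0.   0.9] w -0.002
```

View pics/s2.png

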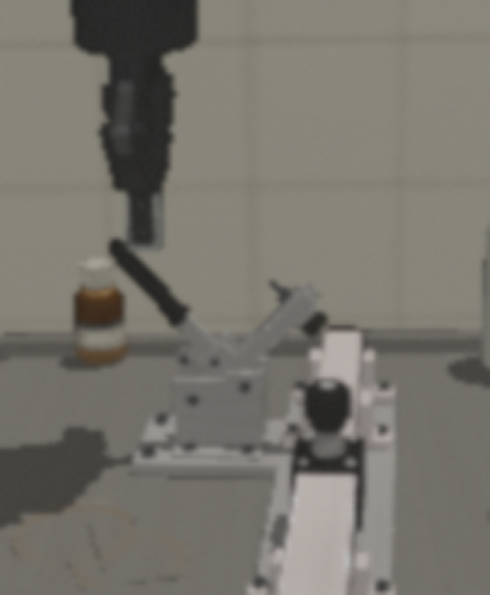

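```bash
python3 -m inch '[0,0,0,-0.4,0.7,0,-1, 0,0,0,-0.4,0.6,0,-1, 0,0,0,-0.2,0.8,0,-1, 0,0,0,-0.2,0.8,0,-1, 0,0,0,-0.1,0.8,0,-1, 0,0,0,0,0,0,-1]'; python3 - <<'E'
from h import *
show()
crop("side",205,130,345,300,"s3.png",3.5)
E
```

```text
clock: 3.35
tcp_pos: [0.4651, 0.212, 0.1192]
eef_rot: [-1.57, 0.059, -0.057]
ft_force: [-0.2, 0.3, 1.8]
grip_width: -0.001
t 3.35 fix mm [-131.4   76.4  119.2] tool in fix
 [[ 1.    -0.001  0.   ]
 [-0.    -0.     1.   ]
 [-0.001 -1.    -0.   ]] 
F [-0.2  0.3  1.8] w -0.001
```

View pics/s3.png

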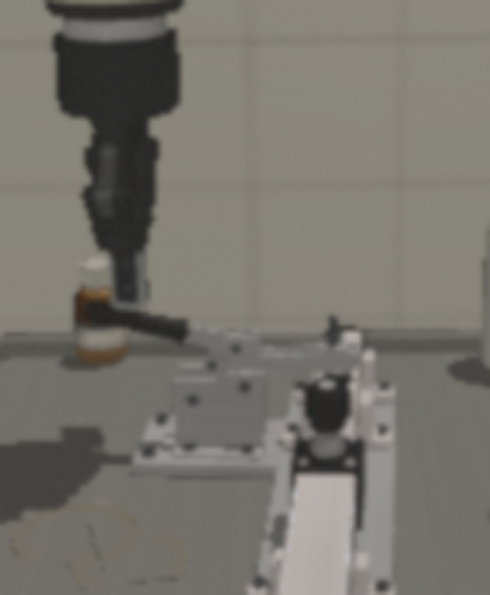

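Handle is at about 12°, the fingertip bearing on it. Continue down past dead centre.

```bash
python3 -m inch '[0,0,0,-0.1,0.6,0,-1, 0,0,0,0,0.6,0,-1, 0,0,0,0,0.4,0,-1, 0,0,0,0,0.3,0,-1, 0,0,0,0,0.2,0,-1]'; python3 -c "
from h import *
show()"
```

```text
clock: 3.9
tcp_pos: [0.4646, 0.2121, 0.099]
eef_rot: [-1.57, 0.058, -0.058]
ft_force: [-0.6, -0.1, -0.2]
grip_width: -0.0
t 3.9 fix mm [-131.9   76.5   99. ] tool in fix
 [[ 1. -0.  0.]
 [-0. -0.  1.]
 [-0. -1. -0.]] 
F [-0.6 -0.1 -0.2] w -0.0
```

```bash
python3 -m inch '[0,0,0,0,0.15,0,-1, 0,0,0,0,0.15,0,-1]'; python3 - <<'E'
from h import *
show()
crop("side",205,130,345,300,"s4.png",3.5)
E
```

```text
clock: 4.1
tcp_pos: [0.4646, 0.2122, 0.0962]
eef_rot: [-1.57, 0.058, -0.058]
ft_force: [0.1, 0.0, -0.4]
grip_width: 0.003
t 4.1 fix mm [-131.9   76.6   96.2] tool in fix
 [[ 1.  0.  0.]
 [-0.  0.  1.]
 [ 0. -1.  0.]] 
F [ 0.1  0.1 -0.4] w 0.003
```

View pics/s4.png

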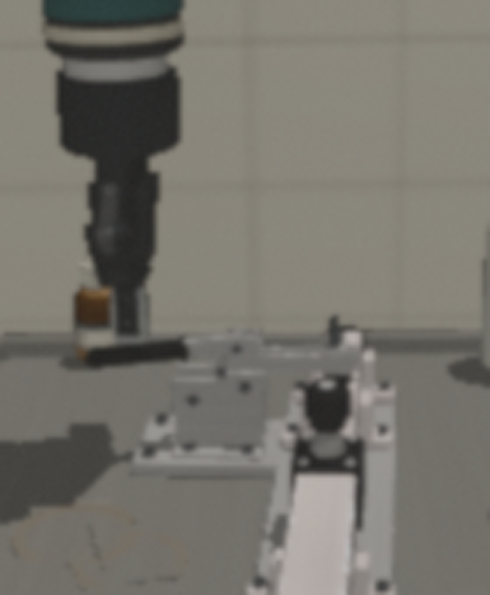

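```bash
python3 -m inch '[0,0,0,0,0.15,0,-1, 0,0,0,0,0.15,0,-1]'; python3 -c "
from h import *
show()"
```

```text
clock: 4.35
tcp_pos: [0.4646, 0.2122, 0.0934]
eef_rot: [-1.57, 0.058, -0.058]
ft_force: [-2.6, 0.2, 7.3]
grip_width: -0.003
t 4.35 fix mm [-131.8   76.6   93.4] tool in fix
 [[ 1.  0.  0.]
 [-0.  0.  1.]
 [ 0. -1.  0.]] 
F [-2.6 -0.   7.3] w -0.003
```

```bash
python3 -m inch '[0,0,0,0,0.1,0,-1, 0,0,0,0,0,0,-1]'; python3 -c "
from h import *
show()"; python3 -m inch '[0,0,0,0,-3,0,-1, 0,0,0,0,-4,0,-1, 0,0,0,2.5,-1,-2.8,0.3, 0,0,0,3.0,0,-2.8,0.3, 0,0,0,3,0,-2.8,0.3, 0,0,0,3,0,-2,0.3]';  python3 - <<'E'
from h import *
show()
crop("side",205,130,345,300,"s5.png",3.5)
go(0,-39,170)
E
```

```text
clock: 4.55
tcp_pos: [0.4646, 0.2122, 0.0927]
eef_rot: [-1.57, 0.058, -0.058]
ft_force: [-2.5, -1.0, 11.3]
grip_width: 0.004
t 4.55 fix mm [-131.9   76.6   92.7] tool in fix
 [[ 1.  0.  0.]
 [-0.  0.  1.]
 [ 0. -1.  0.]] 
F [-2.4 -1.2 11.3] w 0.004
clock: 5.15
tcp_pos: [0.5725, 0.0982, 0.1725]
eef_rot: [-1.57, 0.058, -0.059]
ft_force: [1.1, 1.3, 0.9]
grip_width: 0.646
t 5.15 fix mm [-15.9 -29.2 172.5] tool in fix
 [[ 1.     0.     0.001]
 [-0.001 -0.     1.   ]
 [ 0.    -1.    -0.   ]] 
F [1.  1.4 0.9] w 0.646
shift cm (tool) [ 1.19  0.2  -0.75]
```

View pics/s5.png

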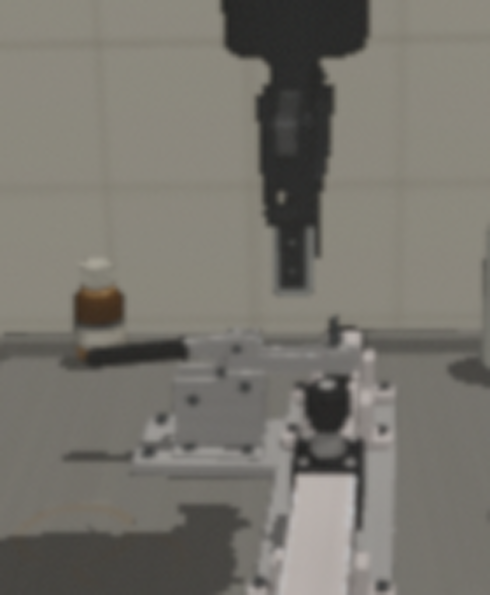

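```bash
python3 -m inch '[0,0,0,1.6,0,-1.0,0.3, 0,0,0,0,3,0,0.3, 0,0,0,0,2.7,0,0.3, 0,0,0,0,0,0,0.3]' 60; python3 - <<'E'
from h import *
show()
crop("side",225,150,365,300,"s6.png",3.5)
E
```

```text
clock: 5.6
tcp_pos: [0.585, 0.0887, 0.1123]
eef_rot: [-1.57, 0.062, -0.054]
ft_force: [-1.2, -0.2, 0.6]
grip_width: 0.652
t 5.6 fix mm [ -2.8 -37.7 112.3] tool in fix
 [[ 1.    -0.005  0.001]
 [-0.001 -0.     1.   ]
 [-0.005 -1.    -0.   ]] 
F [-1.1 -0.3  0.6] w 0.652
```

View pics/s6.png

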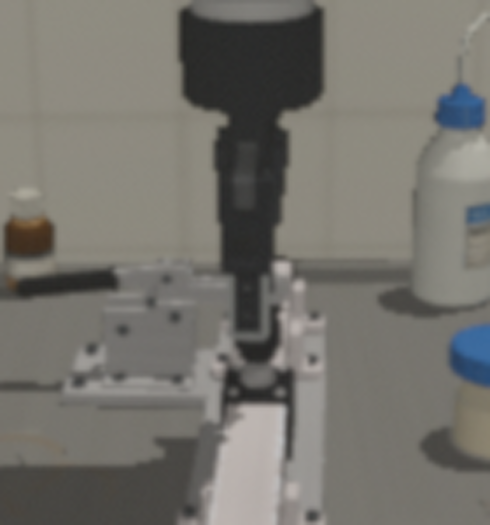

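```bash
python3 -m inch '[0,0,0,0.3,0,-0.2,0.3, 0,0,0,0,1.3,0,0.3, 0,0,0,0,1.2,0,0.3, 0,0,0,0,0,0,0.3]' 60; python3 - <<'E'
from h import *
show()
crop("side",225,150,365,300,"s7.png",3.5)
E
```

```text
clock: 6.05
tcp_pos: [0.5893, 0.0866, 0.0897]
eef_rot: [-1.57, 0.059, -0.057]
ft_force: [-0.2, 0.3, 0.4]
grip_width: 0.648
t 6.05 fix mm [  1.7 -39.5  89.7] tool in fix
 [[ 1.    -0.001  0.   ]
 [-0.    -0.     1.   ]
 [-0.001 -1.    -0.   ]] 
F [-0.2  0.2  0.4] w 0.648
```

View pics/s7.png

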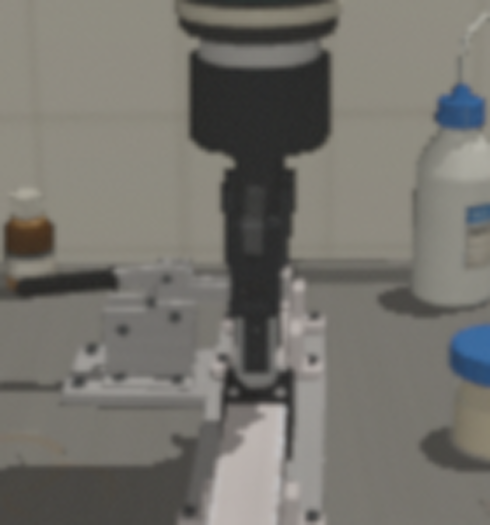

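```bash
python3 -m inch '[0,0,0,-0.1,0.1,0,0.3, 0,0,0,0,0,0,-1, 0,0,0,0,0,0,-1, 0,0,0,0,0,0,-1, 0,0,0,0,0,0,-1, 0,0,0,0,0,0,-1]' 60; python3 - <<'E'
from h import *
show()
crop("side",225,150,365,300,"s8.png",3.5)
E
```

```text
clock: 6.7
tcp_pos: [0.5887, 0.0868, 0.0894]
eef_rot: [-1.57, 0.058, -0.058]
ft_force: [0.3, 1.8, 0.3]
grip_width: 0.281
t 6.7 fix mm [  1.1 -39.3  89.4] tool in fix
 [[ 1.  0.  0.]
 [-0.  0.  1.]
 [ 0. -1.  0.]] 
F [0.1 1.8 0.3] w 0.281
```

View pics/s8.png

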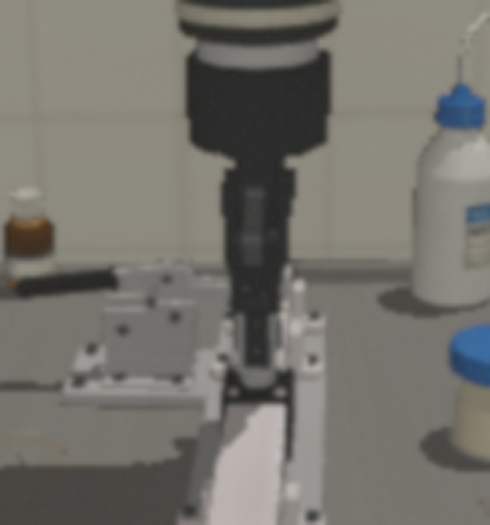

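```bash
python3 -m inch '[0,0,0,0,-0.4,0,-1, 0,0,0,0,-0.4,0,-1, 0,0,0,0,-0.2,0,-1, 0,0,0,0,0,0,-1, 0,0,0,0,0,0,-1]' 80; python3 - <<'E'
from h import *
show()
crop("side",225,150,365,300,"s9.png",3.5)
E
```

```text
clock: 7.25
tcp_pos: [0.5884, 0.0867, 0.099]
eef_rot: [-1.57, 0.058, -0.058]
ft_force: [1.3, 3.7, -7.4]
grip_width: 0.273
t 7.25 fix mm [  0.8 -39.5  99. ] tool in fix
 [[ 1. -0.  0.]
 [-0.  0.  1.]
 [-0. -1.  0.]] 
F [ 1.   3.8 -7.4] w 0.273
```

View pics/s9.png

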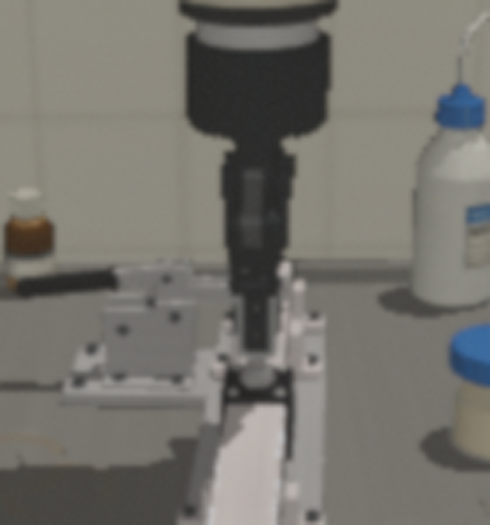

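```bash
python3 -m inch '[0,0,0,0,-0.1,0.2,-1, 0,0,0,0,0,0.4,-1, 0,0,0,0,0,0.4,-1]'; python3 -c "
from h import *
show()"
```

```text
clock: 7.6
tcp_pos: [0.5892, 0.0965, 0.1001]
eef_rot: [-1.571, 0.059, -0.058]
ft_force: [0.4, -2.3, -7.7]
grip_width: 0.274
t 7.6 fix mm [  0.9 -29.6 100.1] tool in fix
 [[ 1.    -0.     0.001]
 [-0.001 -0.001  1.   ]
 [-0.    -1.    -0.001]] 
F [ 0.6 -2.3 -7.7] w 0.274
```

```bash
python3 -m inch '[0,0,0,0,0,0.5,-1, 0,0,0,0,0,0.5,-1, 0,0,0,0,0,0.5,-1, 0,0,0,0,0,0.5,-1, 0,0,0,0,0,0.5,-1, 0,0,0,0,0,0,-1]'; python3 - <<'E'
from h import *
show()
crop("side",225,150,365,300,"s10.png",3.5)
E
```

```text
clock: 8.2
tcp_pos: [0.5912, 0.1225, 0.1003]
eef_rot: [-1.569, 0.057, -0.057]
ft_force: [0.4, 2.5, -8.2]
grip_width: 0.27
t 8.2 fix mm [  1.   -3.6 100.3] tool in fix
 [[ 1.     0.    -0.   ]
 [ 0.     0.001  1.   ]
 [ 0.    -1.     0.001]] 
F [ 0.2  2.6 -8.2] w 0.27
```

View pics/s10.png

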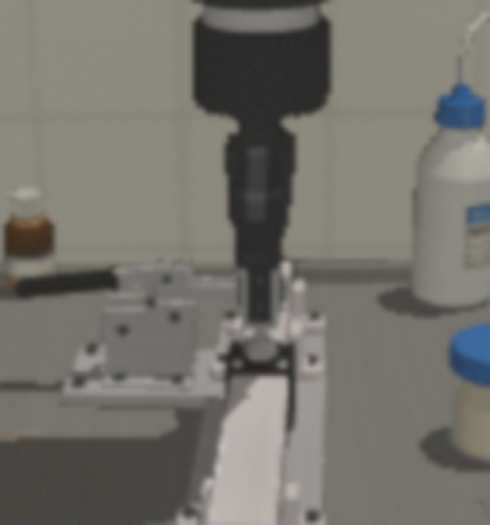

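```bash
python3 -m inch '[0,0,0,0,0,0,-1]'; python3 -c "
from h import *
show()"; python3 -m inch '[0,0,0,0,0.3,-0.05,-1, 0,0,0,0,0.2,0,-1, 0,0,0,0,0.1,0,-1]'; python3 -c "
from h import *
show()"
```

```text
clock: 8.35
tcp_pos: [0.5912, 0.1221, 0.1003]
eef_rot: [-1.569, 0.058, -0.058]
ft_force: [-0.1, 3.7, -8.9]
grip_width: 0.274
t 8.35 fix mm [  1.   -3.9 100.3] tool in fix
 [[ 1.     0.    -0.   ]
 [ 0.     0.001  1.   ]
 [ 0.    -1.     0.001]] 
F [-0.3  3.7 -8.9] w 0.274
clock: 8.65
tcp_pos: [0.5913, 0.1212, 0.0943]
eef_rot: [-1.569, 0.058, -0.058]
ft_force: [0.3, 4.8, -3.1]
grip_width: 0.272
t 8.65 fix mm [ 1.1 -4.8 94.3] tool in fix
 [[ 1.     0.     0.   ]
 [-0.     0.001  1.   ]
 [ 0.    -1.     0.001]] 
F [-0.1  4.8 -3.1] w 0.272
```

```bash
python3 -m inch '[0,0,0,0,0.3,0,-1, 0,0,0,0,0.2,0,-1, 0,0,0,0,0,0,-1]'; python3 -c "
from h import *
show()"; python3 -m inch '[0,0,0,0,0.2,0,-1, 0,0,0,0,0.15,0,-1, 0,0,0,0,0,0,-1]'; python3 -c "
from h import *
show()"
```

```text
clock: 8.95
tcp_pos: [0.5914, 0.1212, 0.0893]
eef_rot: [-1.57, 0.058, -0.058]
ft_force: [-0.7, 5.1, -0.3]
grip_width: 0.271
t 8.95 fix mm [ 1.2 -4.9 89.3] tool in fix
 [[ 1.     0.001  0.   ]
 [-0.     0.     1.   ]
 [ 0.001 -1.     0.   ]] 
F [-1.1  5.  -0.3] w 0.271
clock: 9.25
tcp_pos: [0.5914, 0.1212, 0.086]
eef_rot: [-1.57, 0.057, -0.059]
ft_force: [0.1, 5.6, 3.2]
grip_width: 0.274
t 9.25 fix mm [ 1.3 -4.9 86. ] tool in fix
 [[ 1.     0.001  0.   ]
 [-0.     0.     1.   ]
 [ 0.001 -1.     0.   ]] 
F [-0.4  5.5  3.2] w 0.274
```

```bash
python3 -m inch '[0,0,0,0,0.1,0.05,-1, 0,0,0,0,0.1,0,-1, 0,0,0,0,0,0,-1]'; python3 -c "
from h import *
show()";
```

```text
clock: 9.55
tcp_pos: [0.5917, 0.1213, 0.0856]
eef_rot: [-1.571, 0.056, -0.06]
ft_force: [-7.5, 1.3, 24.3]
grip_width: 0.273
t 9.55 fix mm [ 1.6 -4.7 85.6] tool in fix
 [[ 1.     0.003  0.001]
 [-0.001 -0.     1.   ]
 [ 0.003 -1.    -0.   ]] 
F [-7.6  0.8 24.3] w 0.273
```

```bash
l(){ python3 -c "
from h import *
s,R,p=st();print((1e3*F.T@(p-O)).round(2),(F.T@s['ft_force']).round(1))"; }
python3 -m inch '[0,0,0,0,-0.35,0,-1,0,0,0,0,0,0,-1]' >/dev/null; l
python3 -m inch '[0,0,0,0,0,0,-1]' >/dev/null; l
python3 -m inch '[0,0,0,0,0.1,0,-1,0,0,0,0,0,0,-1]' >/dev/null; l
python3 -m inch '[0,0,0,0,0.1,0,-1,0,0,0,0,0,0,-1]' >/dev/null; l
python3 -m inch '[0,0,0,0,0.05,0,-1,0,0,0,0,0,0,-1]' >/dev/null; l
python3 -m inch '[0,0,0,0,0.05,0,-1,0,0,0,0,0,0,-1]' >/dev/null; l
```

```text
[ 1.25 -4.75 87.83] [-0.3  1.1  2.3]
[ 1.21 -4.76 87.33] [-0.7  0.6  2. ]
[ 1.2  -4.7  86.08] [ 0.8 -0.3  3.2]
[ 1.34 -4.71 85.79] [-1.5 -1.6 10.4]
[ 1.41 -4.7  85.72] [-2.3 -1.5 16.9]
[ 1.47 -4.66 85.64] [-5.8 -2.1 22.9]
```

```bash
python3 - <<'E'
from h import *
c=crop("side",270,205,330,260,"s11.png",10)
s,R,p=st()
y=-4.7e-3
for n,q in(("collar top front-centre",(0,y-.02,.06)),("knob top c",(0,y,.096)),("knob bottom front",(0,y-.0128,.0735)),("tips nominal",(0.0,y-.02,.0687)),("bush front top",(0,y-.01,.06))):
    u=proj(c,fx(*q))[0];print(n,((u-[270,205])*10+4.5).round(0))
E
```

```text
collar top front-centre [294. 499.]
knob top c [298. 294.]
knob bottom front [295. 423.]
tips nominal [294. 460.]
bush front top [296. 478.]
```

View pics/s11.png

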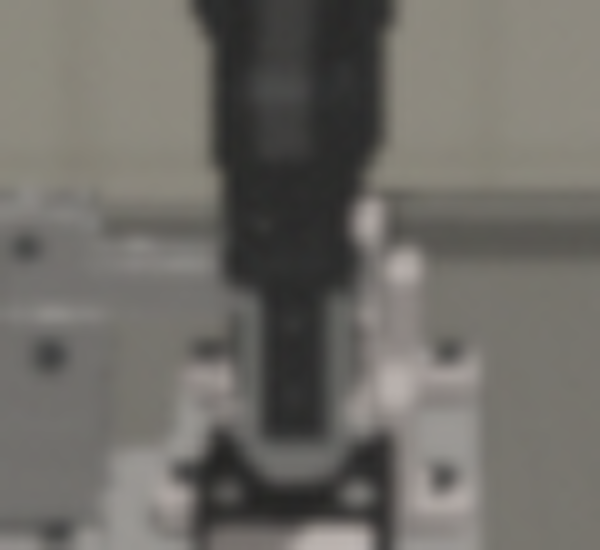

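```bash
python3 -m inch '[0,0,0,0,-0.05,0,-1,0,0,0,0,0,0,-1,0,0,0,0,0,0,-1]' >/dev/null; python3 - <<'E'
from h import *
show()
c=robot.capture("side");cv2.imwrite("pics/s12.png",c["pixels"][:,:,::-1])
show()
E
```

```text
t 11.0 fix mm [ 1.4 -4.7 85.7] tool in fix
 [[ 1.     0.001  0.001]
 [-0.001 -0.     1.   ]
 [ 0.001 -1.    -0.   ]] 
F [-4.2 -1.1 17.6] w 0.275
t 11.05 fix mm [ 1.4 -4.7 85.7] tool in fix
 [[ 1.     0.001  0.   ]
 [-0.    -0.     1.   ]
 [ 0.001 -1.    -0.   ]] 
F [-3.1 -2.  17.7] w 0.275
```

View pics/s12.png

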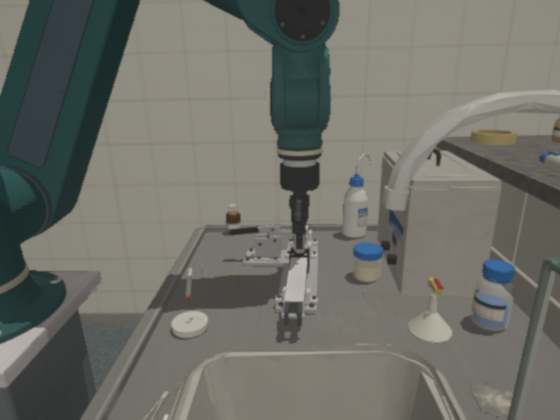

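The picture shows the clamp still shut, with its handle level at about (243,230). The bottle (233,217), jar (367,262) and dish (190,324) are where they were, and the sleeve has moved towards the clamp. The knob is held at 17.7 N against a stiff stop.

```bash
python3 -c "
from h import *
print(robot.hand_in());show()"
```

```text
the job is handed in; nothing more can be done
None
the job is handed in; nothing more can be done
```

I shut the clamp, moved the sleeve one hole towards it and let the pin in. I handed the job in at about 11 s, with the gripper still holding the knob pressed down.

**Clamp:** I pressed the handle past dead centre. It met a firm stop at about 11 N, stayed shut when I let go, and was still shut in the last picture.

**Plunger and sleeve:**
- I pulled the knob up about 10 mm. The pull of 7 to 8 N meant the pin was clear.
- I slid the sleeve about 34.7 mm by tool position; 35 mm was nominal and the pin has 1 mm play.
- While lowering, the force followed the spring well below the height where the pin would have ridden on the tube, so it is in the hole.

**Last checks:** The knob is against a hard stop with about 17.7 N of downward push, well over the 4 N needed. The bottle, jar and dish had not moved.

**Disagreement:** The stop came about 1 mm higher at the tool than the spring readings predicted. I put that down to the knob slipping slightly in the pads during the pull, because the stop was stiff and the fingertips stood about 9 mm clear of the collar. I could not measure the lift itself that finely in the pictures.

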